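# Pump up the blue dye sprayer until its pin is out

## Task

Charge the blue dye sprayer: push its black pump knob down with the fingertips and let it spring back up, again and again, until the orange indicator pin beside the knob has popped fully out, and leave the knob all the way up. Only push: never pull a knob up and keep off the pins. Leave the brown sprayer unpumped and the other things on the table where they are.

Things in the scene. Friction and masses are not known exactly. Their poses are not given: they have to be found in the camera images.
- blue_pump (a joint): travel of the blue sprayer's black pump knob in m: 0 = up (rest), grows as the knob is pushed straight down, stop at 0.028. A spring pushes it back up: no force at 0, 0.3 N per mm, about 9 N at the bottom. Every 10 mm of downward travel raises the pin about 2 mm (about 5.5 mm a full stroke), fast or slow; on the way up the pin stays. Pumping on is harmless
- blue_knob_top (a point): centre of the top of the blue sprayer's pump knob; it moves with the knob, 218 mm above the table at rest. The knob is a black mushroom with a blue dot, 40 mm dia (flat top 28 mm dia), 18 thick, on a 12 mm rod.
- blue: the blue dye sprayer: blue drum 120 mm dia, flat top 150 mm above the table, fixed to a 120 mm square steel foot plate. Origin: centre of its underside, on the knob's axis; z up, x towards the pin. A black collar 40 dia, 16 high, stands round the rod; a short brass nozzle reaches 86 mm from the axis opposite the pin, 116 mm up
- blue_pin (a joint): how far the blue sprayer's orange indicator pin stands out, m: 0 = in (just its tip, 3 mm, shows above its white boss), stop at 0.024 = fully out, when a green and then a white band show below the orange. It stays where it is left; it starts somewhere between 0 and 0.013
- blue_pin_tip (a point): the tip of that orange pin, 9 mm dia; this point is the middle of its upper end, 43 mm beside the knob's axis, 161 mm above the table when in and 185 mm when fully out (below the top of the pressed knob, 190 mm)
- brown_pump (a joint): travel of the pump knob of the brown sprayer, otherwise identical to the blue one: 0 = up, grows when pushed
- brown_knob_top (a point): centre of the top of the brown sprayer's black pump knob (brown dot), built as the blue one. Which sprayer stands left and which right varies
- brown: the brown dye sprayer, built and fixed like the blue one, but with a brown drum
- brown_pin_tip (a point): upper end of the brown sprayer's orange pin
- ink_jar: small amber glass ink jar, yellow lid, 52 dia x 85 high, stands between the two sprayers, on the robot's side of the wax cake; loose; origin at the middle of its underside
- canting: wax pen lying flat: round wooden handle 14 dia x 110 with a copper cup at its end, 160 long, 20 high; loose; origin at the underside near the middle of its length, x along it
- wax_cake: cake of golden wax, 75 x 50 x 28 high; loose; origin at the middle of its underside
- stamp: copper batik stamp 75 x 75 with a dark wooden loop handle, 61 high; loose; origin at the middle of its underside
- cup: white ceramic cup, 76 dia x 85 high; loose; origin at the middle of its underside
- dye_bottle: green plastic bottle, red cap, 60 dia x 150 high; loose; origin at the middle of its underside
Not all that is in view belongs to the job. Leave any turquoise look-alike of the blue alone.

How it is judged:
By the outcome, as a careful person would: the job done as asked, in the order asked, and still so for the second after the job is handed in, with the robot touching nothing.
It also fails if it takes over 35 s, if anything falls off the work surface, if the arm or the gripper's body presses on something with over 40 N, if the wrist force passes 120 N, or if a joint passes its speed limit or range.

## Robot

A 6-joint arm with a two-finger parallel gripper is mounted at the origin on the work surface. World frame = base frame: x ahead of the robot, y to its left, z up, the work surface at z = 0. Lengths are in m, angles in rad, forces in N, time in s.
With the tool pointing down it reaches from about 0.375 to 0.9 m from the base axis. Payload 3.1 kg.
Tool frame: the origin (TCP) lies at the centre of the arm's flange, where the gripper is bolted on; the fingertips stand 173 mm ahead of it and the grasp point (between the pads) lies 155 mm ahead of it; z points along the fingers, x is the direction in which the jaws open and shut, and the axes are right-handed (so a half turn about z gives the same grasp; the last joint's range is limited). The gripper opens to 85 mm and grips with 20 to 120 N. Pads are 22 mm wide; open, the fingers measure 114 mm over their backs; the gripper's body (76 mm by 85 mm) begins 54 mm behind the grasp point. The pads swing forward as they close: fully open they stand 13 mm farther back than shut.
Start: joints at [-1.456, 0.527, 1.433, -0, 1.181, -0.178], TCP at [0.181, -0.598, 0.405] pointing down, gripper open.
Joint ranges: [-3.08, 3.08], [-0.75, 2.2], [0.22, 2.44], [-1.43, 4.57], [0, 2.65], [-2.85, 2.85]. Speed limits (rad/s): [2.79, 2.79, 3.14, 3.14, 3.14, 3.14].

## Interface

Orientations are given as a unit quaternion [x, y, z, w].
In Python, from station import manip gives the robot as it stands.
- The arm moves only by the shell command python3 -m jog 'ROWS' [OPENING] [FORCE]. ROWS is JSON, a list that holds one entry, the list of rows, each a list of 4 numbers: the shift along the world's x, y, z in mm, then the turn about the world's z in degrees. A call has exactly 8 rows; each row shifts and turns the commanded pose from where the row before left it; what a row does not reach is not made up. A row lasts 1/8 s, in which the tool goes at most 62.5 mm and 10.7 degrees, less where a joint would pass 70% of its speed; a pose out of reach is approached as far as the arm can. A call is refused whole if a number of a shift passes 62.5 or a number of a turn 10.7, either way. A call with a gripper value outside its range is refused whole. OPENING is the opening in per cent of the stroke, from 0 (shut) to 100 (fully open), set as the call begins (- or left out, the last holds). The fingers move at their own pace and stop on an object; FORCE is the grip in N (left out, the last holds). Time passes only in rows, so rows that do not move let the fingers close, or fill a call up. It gives the time, the measured TCP pose, the force and the opening at its end, in the units of the state.
- manip.sense(): the state, without advancing time (a new reading comes with each control period).
- manip.snapshot(name): name is "scene" or "side" or "wrist"; returns the picture (400x640x3 uint8, red, green, blue); there is no depth.
- manip.camera_info(name): a dict with "fx", "fy", "cx", "cy" (pixels), "k1" (the pictures are not rectified: a ray, as slopes to the right and down, at radius r is drawn at 1 + k1 r^2 times it, then the intrinsics apply), "R" (3x3) and "t" (3): a world point X has camera coordinates R X + t. Camera axes: x right, y down, z forward; pixel columns grow to the right and rows downward; lengths in m; the calibration is good to about 2 mm. A picture is of the moment at which its call begins: read the wrist's pose just before it. camera_info takes no time and is no camera call; for the wrist camera it gives the pose at the moment of the call.
- manip.sign_off(): hands the job in, once; it reports no verdict.
The state is a dict: "t": time; "q": joint angles; "qd": joint speeds; "tau": joint torques, N m; "tcp_pos": TCP position; "tool_rot": TCP orientation; "force": force on the tool from outside, world axes, zero at the start; "ft_torque": the same for the moment, N m; "finger_gap": opening from 0.0 (shut) to 1.0 (fully open).
Only numpy, scipy, OpenCV 4.12 (cv2) and the standard library are available. Lean on these libraries where they do the work, as an engineer would, in place of code of your own. Each camera call takes 0.05 s, during which the arm holds its last target. There are 200 camera calls.

## Working session

There is one attempt and no reset: what is moved stays moved. The work goes in short steps, Python scripts to look and compute and a shell command to move; the robot and the scene stay as the last step left them, time stands still between calls to the robot, and variables do not carry over. Pictures are saved under pics/ and viewed, about 8 in all and at most 12, crops included, and the job is handed in when it is done.

```bash
mkdir -p pics
cat > h.py <<'E'
import numpy as np, cv2
from station import manip
def save(n,name):
    info=manip.camera_info(n); im=manip.snapshot(n); cv2.imwrite(f'pics/{name}.png',im[:,:,::-1])
    np.savez(f'pics/{name}.npz',**{k:np.array(v) for k,v in info.items()}); return im
def ray(name,u,v):
    c=np.load(f'pics/{name}.npz'); K=np.array([[c['fx'],0,c['cx']],[0,c['fy'],c['cy']],[0,0,1.]])
    p=cv2.undistortPoints(np.array([[[u,v]]],float),K,np.array([float(c['k1']),0,0,0]))[0,0]
    R=c['R'];return -R.T@c['t'], R.T@np.array([p[0],p[1],1])
def onz(name,u,v,z):
    o,d=ray(name,u,v); return o+d*(z-o[2])/d[2]
def tri(a,b):
    (o1,d1),(o2,d2)=ray(*a),ray(*b); s=np.linalg.lstsq(np.c_[d1,-d2],o2-o1,rcond=None)[0]
    p,q=o1+s[0]*d1,o2+s[1]*d2; return (p+q)/2, np.linalg.norm(p-q)
def proj(name,X):
    c=np.load(f'pics/{name}.npz'); p=c['R']@X+c['t']; p=p[:2]/p[2]; p=p*(1+c['k1']*(p@p)); return p*[c['fx'],c['fy']]+[c['cx'],c['cy']]
E
python3 - <<'E'
from h import *
save('scene','s0'); save('side','d0')
s=manip.sense(); print(s['t'],s['tcp_pos'],s['tool_rot'],s['force'])
for n in('s0','d0'):
    c=np.load(f'pics/{n}.npz'); print(n,-c['R'].T@c['t'],c['R'][2])
E
```

```text
0.1 [ 0.18098671 -0.59788953  0.40384547] [ 8.02991287e-01 -5.95989973e-01 -6.74413623e-04 -6.99697092e-04] [ 0.18591033 -0.57327914 -0.92559362]
s0 [0.97921047 0.13444595 0.80803867] [-0.55904653 -0.15936149 -0.81367738]
d0 [ 0.46940646 -0.76525926  0.67821052] [ 0.05630616  0.81708559 -0.57376018]
```

View pics/s0.png

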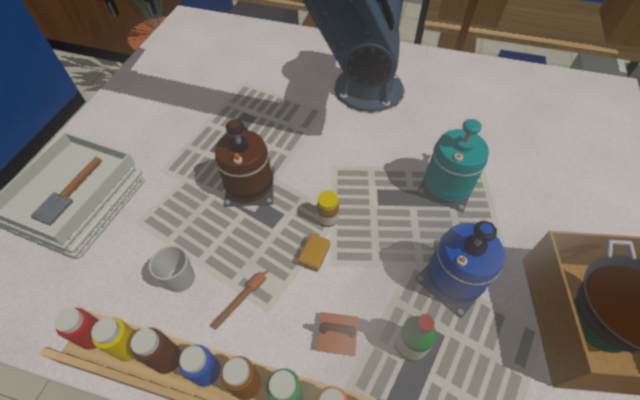

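View pics/d0.png

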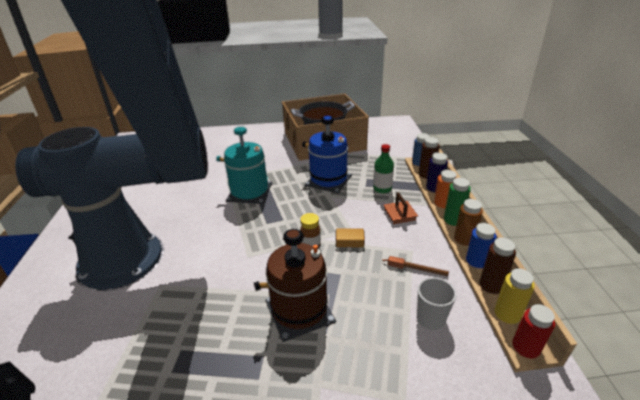

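Scene view candidates: blue drum with knob at (485,230), turquoise look-alike knob at (471,127), brown knob at (235,127), and blue paint jars on the rack at (198,365). Side view: blue knob (327,121), turquoise (240,131), brown (293,240). I choose the true blue drum with the black knob and check it in one close crop.

Run:
```python
from h import *
a=cv2.imread('pics/s0.png')[200:320,410:530]; b=cv2.imread('pics/d0.png')[100:200,280:380]
cv2.imwrite('pics/c0.png',np.hstack([cv2.resize(a,(400,400),interpolation=2),cv2.resize(b,(400,400),interpolation=2)]))
print(tri(('s0',485,230),('d0',327,121)), tri(('s0',462,261),('d0',341,139)))
print(onz('s0',485,229,.218),onz('d0',327,120,.218))
```

```text
(array([0.56502819, 0.30938129, 0.20749159]), np.float64(0.003697090936787657)) (array([0.60519268, 0.28833697, 0.15528393]), np.float64(0.0011760513162882146))
[0.56815395 0.30715044 0.218     ] [0.56467938 0.28941873 0.218     ]
```

View pics/c0.png

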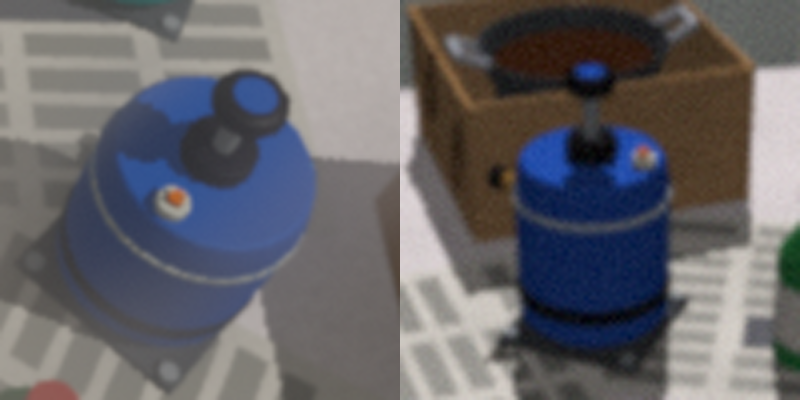

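Left crop: the blue drum has a black knob with a blue dot at scene (487,228) and an orange pin in its boss at (462,259). Side view: dot at (328,118), pin at (341,139). This is the blue sprayer; the turquoise one is distinct. I'll move at raised height, gripper shut.

```bash
python3 - <<'E'
from h import *
print(tri(('s0',487.4,228.5),('d0',327.75,117.75)), tri(('s0',462.5,259.4),('d0',340.75,139.2)))
print(onz('s0',235,127,.218),onz('s0',471,127,.218))
E
python3 -m jog '[[[40,43,8,0],[40,43,8,0],[40,43,8,0],[40,43,8,0],[40,43,8,0],[40,43,8,0],[40,43,8,0],[40,43,8,0]]]' 0 40
python3 -m jog '[[[8,60,0,0],[8,60,0,0],[8,60,0,0],[8,60,0,0],[8,60,0,0],[8,60,0,0],[8,60,0,0],[8,60,0,0]]]'
python3 - <<'E'
from h import *
s=manip.sense(); print(s['tcp_pos'],s['force'],s['finger_gap'],s['q'])
save('wrist','w0')
E
```

```text
(array([0.56753695, 0.31037916, 0.21720135]), np.float64(0.0036502795311909217)) (array([0.60335116, 0.28822509, 0.15566852]), np.float64(0.0038216674710517865))
[ 0.45801191 -0.20542776  0.218     ] [0.32368549 0.26798371 0.218     ]
t: 1.1
tcp_pos: [0.502, -0.2525, 0.4687]
tool_rot: [0.803, -0.596, -0.0, 0.0]
force: [1.0, -1.1, -0.3]
finger_gap: 0.003
t: 2.1
tcp_pos: [0.5649, 0.2278, 0.4683]
tool_rot: [0.803, -0.596, -0.0, 0.0]
force: [0.2, -0.8, 0.6]
finger_gap: -0.001
[0.56492471 0.22779646 0.46828218] [ 0.15159534 -0.76712221  0.63659962] -0.0008849578790955349 [ 2.00079753e-01  4.42305867e-01  1.39730367e+00 -2.12634646e-04
  1.30262265e+00  1.47706176e+00]
```

View pics/w0.png

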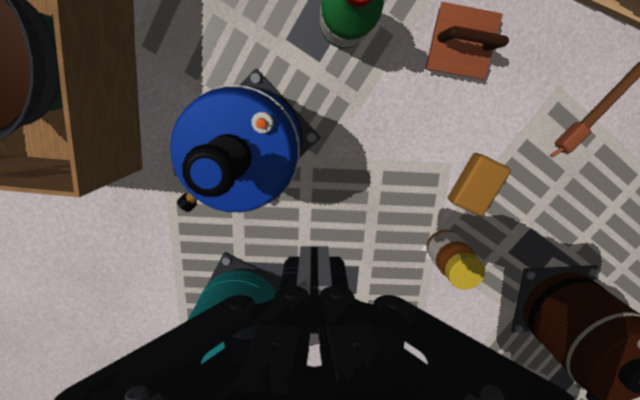

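Wrist view: blue knob dot at (205,173), orange pin at (261,123), turquoise sprayer at (235,300), well clear. Shut fingertips show at about (315,250).

Run:
```python
from h import *
im=cv2.imread('pics/w0.png'); hsv=cv2.cvtColor(im,40)[145:205,175:240]
m=cv2.inRange(hsv,(105,120,60),(130,255,255)); n,l,st,c=cv2.connectedComponentsWithStats(m)
for i in range(1,n):
    if st[i,4]>60: print(st[i],c[i]+[175,145])
print('w onz',onz('w0',205,173,.218), 'pin',onz('w0',261,123,.165))
print(tri(('w0',205,173),('s0',487.4,228.5)),tri(('w0',205,173),('d0',327.75,117.75)))
print(tri(('w0',261,123),('s0',462.5,259.4)),tri(('w0',261,123),('d0',340.75,139.2)))
```

```text
[  0   0  65  60 994] [204.23641851 181.06740443]
[ 15  13  32  32 803] [205.48816936 173.1369863 ]
w onz [0.57000071 0.30793921 0.218     ] pin [0.60752829 0.28552711 0.165     ]
(array([0.57354565, 0.30650647, 0.22867199]), np.float64(0.002639499939268081)) (array([0.56910094, 0.30846641, 0.2164802 ]), np.float64(0.0007836897659874648))
(array([0.60795537, 0.28580549, 0.16734065]), np.float64(0.0011793380269093914)) (array([0.60549076, 0.28700228, 0.15473537]), np.float64(0.0014939373558351488))
```

```bash
python3 -m jog '[[[1,27,0,0],[2,27,0,0],[1,26,0,0],[0,0,-20,0],[0,0,-20,0],[0,0,-20,0],[0,0,-5,0],[0,0,0,0]]]'
python3 - <<'E'
from h import *
s=manip.sense(); print(s['tcp_pos'],s['force'])
save('wrist','w1'); save('side','d1'); save('scene','s1')
a=cv2.imread('pics/w1.png'); b=cv2.imread('pics/d1.png')[60:180,270:390]; c=cv2.imread('pics/s1.png')[180:300,410:530]
cv2.imwrite('pics/c1.png',np.hstack([cv2.resize(x,(400,400),interpolation=2) for x in(b,c)]))
cv2.imwrite('pics/w1c.png',a)
E
```

```text
t: 3.15
tcp_pos: [0.5691, 0.3057, 0.4035]
tool_rot: [0.803, -0.596, -0.0, 0.0]
force: [-0.9, 0.3, 0.0]
finger_gap: -0.001
[0.5690857  0.30565275 0.40346684] [-0.87259495  0.29253791  0.02082695]
```

View pics/c1.png

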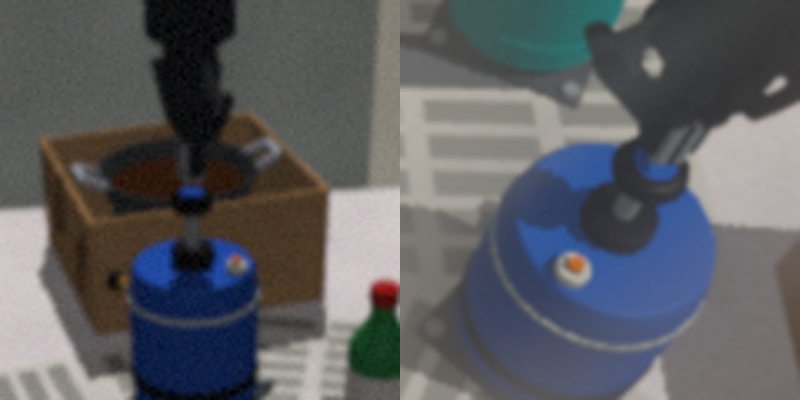

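View pics/w1.png

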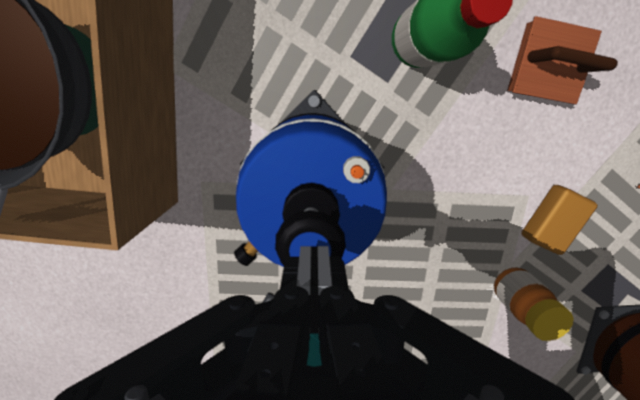

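Fingertips sit over the knob's blue dot in all three views (wrist: tips (315,255), knob (310,242)); the pin at (357,170) is clear. I'll do a first, measured push.

```bash
python3 -m jog '[[[0,2,-6,0],[0,0,-6,0],[0,0,-6,0],[0,0,-6,0],[0,0,-6,0],[0,0,-4,0],[0,0,0,0],[0,0,0,0]]]'
```

```text
t: 4.3
tcp_pos: [0.569, 0.3079, 0.3704]
tool_rot: [0.803, -0.596, 0.0, -0.0]
force: [-2.7, -1.2, 6.4]
finger_gap: -0.005
```

```bash
python3 -m jog '[[[0,0,-6,0],[0,0,0,0],[0,0,16,0],[0,0,15,0],[0,0,0,0],[0,0,-15,0],[0,0,-16,0],[0,0,0,0]]]'
python3 -m jog '[[[0,0,0,0],[0,0,16,0],[0,0,15,0],[0,0,0,0],[0,0,-15,0],[0,0,-16,0],[0,0,0,0],[0,0,0,0]]]'
python3 -m jog '[[[0,0,16,0],[0,0,15,0],[0,0,0,0],[0,0,0,0],[0,0,-15,0],[0,0,-16,0],[0,0,0,0],[0,0,0,0]]]'
python3 -m jog '[[[0,0,16,0],[0,0,15,0],[0,0,0,0],[0,0,0,0],[0,0,0,0],[0,0,0,0],[0,0,0,0],[0,0,0,0]]]'
python3 - <<'E'
from h import *
save('side','d2'); save('scene','s2');save('wrist','w2')
b=cv2.imread('pics/d2.png')[100:160,300:360]; c=cv2.imread('pics/s2.png')[200:280,430:510]; 
cv2.imwrite('pics/c2.png',np.hstack([cv2.resize(x,(400,400),interpolation=2) for x in(b,c)]))
E
```

```text
t: 5.3
tcp_pos: [0.5699, 0.308, 0.3641]
tool_rot: [0.803, -0.596, 0.001, -0.001]
force: [1.4, 1.7, 8.2]
finger_gap: -0.0
t: 6.3
tcp_pos: [0.5692, 0.3079, 0.3638]
tool_rot: [0.803, -0.596, 0.0, -0.001]
force: [0.4, 0.9, 8.7]
finger_gap: 0.003
t: 7.3
tcp_pos: [0.5692, 0.3079, 0.364]
tool_rot: [0.803, -0.596, 0.0, -0.0]
force: [-0.3, 0.3, 8.8]
finger_gap: -0.001
t: 8.3
tcp_pos: [0.569, 0.3078, 0.3946]
tool_rot: [0.803, -0.596, -0.0, 0.0]
force: [-0.1, -0.6, -0.6]
finger_gap: 0.001
```

View pics/c2.png

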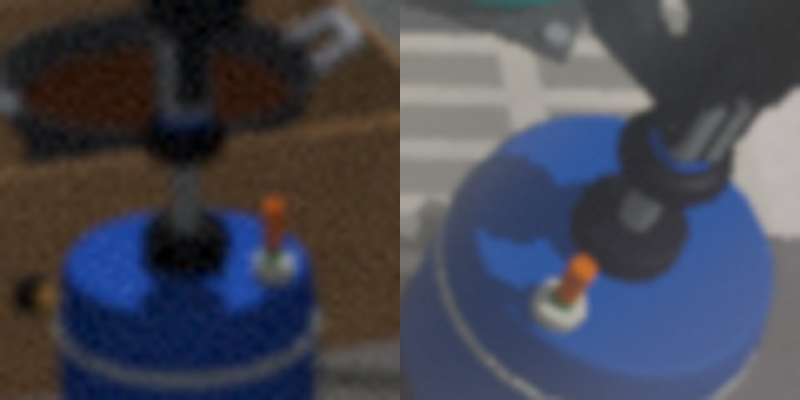

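The pin is well out and green is starting to show at its foot, with no white band yet (tip at side (341,131), scene (467,253)). Knob fully up. Three more strokes, then back off.

```bash
python3 -m jog '[[[0,0,-15,0],[0,0,-16,0],[0,0,0,0],[0,0,0,0],[0,0,16,0],[0,0,15,0],[0,0,0,0],[0,0,0,0]]]'
python3 -m jog '[[[0,0,-15,0],[0,0,-16,0],[0,0,0,0],[0,0,0,0],[0,0,16,0],[0,0,15,0],[0,0,0,0],[0,0,0,0]]]'
python3 -m jog '[[[0,0,-15,0],[0,0,-16,0],[0,0,0,0],[0,0,0,0],[0,0,16,0],[0,0,15,0],[0,0,0,0],[0,0,0,0]]]'
python3 -m jog '[[[0,0,20,0],[0,0,20,0],[0,0,20,0],[0,-40,20,0],[0,-40,0,0],[0,-20,0,0],[0,0,0,0],[0,0,0,0]]]'
python3 - <<'E'
from h import *
save('side','d3'); save('scene','s3');save('wrist','w3')
b=cv2.imread('pics/d3.png')[100:160,300:360]; c=cv2.imread('pics/s3.png')[200:280,430:510]; 
cv2.imwrite('pics/c3.png',np.hstack([cv2.resize(x,(400,400),interpolation=2) for x in(b,c)]))
E
```

```text
t: 9.45
tcp_pos: [0.5685, 0.3076, 0.3939]
tool_rot: [0.803, -0.596, -0.001, 0.001]
force: [0.4, -0.6, 0.7]
finger_gap: 0.0
t: 10.45
tcp_pos: [0.5685, 0.3076, 0.3939]
tool_rot: [0.803, -0.596, -0.001, 0.001]
force: [1.2, -0.7, -0.5]
finger_gap: -0.006
t: 11.45
tcp_pos: [0.5685, 0.3076, 0.3939]
tool_rot: [0.803, -0.596, -0.001, 0.001]
force: [-0.2, -0.5, 0.0]
finger_gap: -0.001
t: 12.45
tcp_pos: [0.569, 0.2086, 0.4741]
tool_rot: [0.803, -0.596, -0.001, 0.0]
force: [0.6, 0.1, -0.4]
finger_gap: 0.0
```

View pics/c3.png

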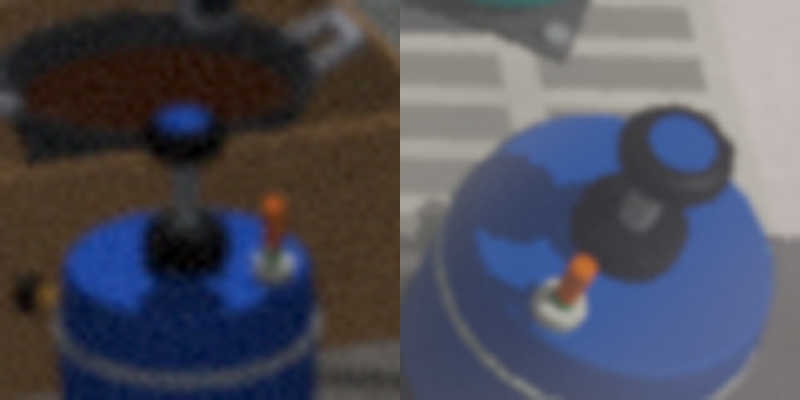

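The knob is fully up and the pin looks the same as before these three strokes: green and pale band at its foot. I'll measure the tip height numerically, relative to the starting view.

Run:
```python
from h import *
for n,box in (('s0',(235,275,445,480)),('s2',(235,275,445,480)),('s3',(235,275,445,480)),('d0',(120,150,333,348)),('d2',(120,150,333,348)),('d3',(120,150,333,348)),('w0',(100,140,240,290)),('w3',(60,180,200,330))):
    im=cv2.resize(cv2.imread(f'pics/{n}.png')[box[0]:box[1],box[2]:box[3]],None,fx=4,fy=4,interpolation=2)
    m=cv2.inRange(cv2.cvtColor(im,40),(3,130,110),(16,255,255)); ys,xs=np.nonzero(m)
    print(n,len(xs),(xs.mean()/4+box[2],ys.mean()/4+box[0]),'top',ys.min()/4+box[0],'bot',ys.max()/4+box[0],'xr',xs.min()/4+box[2],xs.max()/4+box[2])
for z in(.161,.167,.174,.18,.185): print(z,*[proj(n,np.array([.6065,.2865,z])).round(1) for n in('s3','d3','w3')])
im=cv2.imread('pics/w3.png'); p=proj('w3',np.array([.6065,.2865,.18])).astype(int)
x0,y0=max(p[0]-60,0),max(p[1]-60,0); a=im[y0:y0+120,x0:x0+120]
cv2.imwrite('pics/c4.png',np.hstack([cv2.resize(a,(560,560),interpolation=2)])); print(x0,y0)
```

```text
s0 190 (np.float64(462.6328947368421), np.float64(259.2473684210526)) top 257.5 bot 261.0 xr 460.5 464.5
s2 512 (np.float64(465.732421875), np.float64(255.01953125)) top 250.75 bot 260.0 xr 462.5 469.25
s3 434 (np.float64(466.03110599078343), np.float64(254.64573732718895)) top 251.0 bot 259.75 xr 463.0 469.25<stdin>:5: RuntimeWarning: Mean of empty slice.
  ret = ret.dtype.type(ret / rcount)
Traceback (most recent call last):
ValueError: zero-size array to reduction operation minimum which has no identity
```

Run:
```python
from h import *
print('tips now', tri(('s3',467.3,252.5),('d3',341,130.5)), 'start',tri(('s0',462.5,259.4),('d0',340.8,139.2)))
for z in(.161,.174,.18,.185): print(z,*[proj(n,np.array([.6065,.2865,z])).round(1) for n in('s3','d3','w3')])
print('knob',tri(('s3',430+283*.2,200+143*.2),('d3',300+185*.15,100+118*.15)))
p=proj('w3',np.array([.6065,.2865,.18])).astype(int)
x0,y0=max(p[0]-60,0),max(p[1]-50,0); a=cv2.imread('pics/w3.png')[y0:y0+100,x0:x0+100]
cv2.imwrite('pics/c4.png',cv2.resize(a,(560,560),interpolation=2)); print(x0,y0)
```

```text
tips now (array([0.60401296, 0.28852848, 0.18397214]), np.float64(0.00396801002873924)) start (array([0.60344745, 0.28818249, 0.15572282]), np.float64(0.003942615917393656))
0.161 [461.6 260.2] [341.4 137.4] [239.2 121. ]
0.174 [463.7 257. ] [341.4 133.4] [235.7 122.3]
0.18 [464.7 255.4] [341.4 131.6] [234. 123.]
0.185 [465.5 254.1] [341.4 130. ] [232.5 123.5]
knob (array([0.56778778, 0.30921833, 0.21750359]), np.float64(0.002705233212637995))
173 72
```

View pics/c4.png

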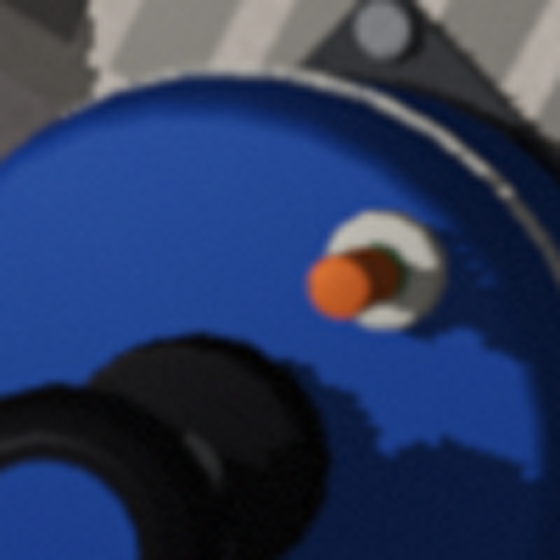

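View pics/s3.png

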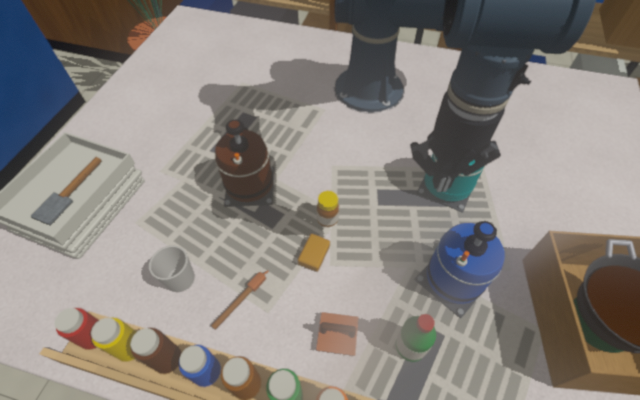

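The tip measures 184 mm (fully out is 185) and has not moved over the last three full strokes. The knob top is at 217.5 mm (rest is 218). Everything else is where it was, and the arm is clear. Handing in.

```bash
python3 -c "
from station import manip
s=manip.sense();print(s['t'],s['force']);manip.sign_off()"
```

```text
12.6 [ 0.36049761 -0.53460774 -0.68596115]
the job is handed in; nothing more can be done
```

I charged the blue sprayer with six full pushes of its black knob, using shut fingertips, then backed the arm off and handed in at 12.6 s of the 35 s allowed.

**Pin:** its tip measures about 184 mm above the table, against 185 mm fully out. It did not move over the last three full strokes, so it is at its stop. The green band shows at its foot, but I could not tell the white band from the white boss behind it.

**Knob:** its top is at 217.5 mm, against 218 mm at rest.

**Forces:** the highest force I read was 8.8 N, during a push, and it fell to about zero once the arm was clear.

**Other things:** the last overview picture shows the brown and turquoise sprayers and everything loose where they started.

**Disagreements:** the two fixed cameras' rays missed each other by 3–4 mm. They put the pin tip at 156 mm at the start, below the lowest it can be (161 mm), so their heights are only good to about 5 mm.

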